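# Lock the empty monitor-arm mount and snap its cap on

## Task

The monitor arm has been taken off its desk mount, so close the mount up: first turn the locking lever a quarter turn to its closed stop, then take the round black cap, put it over the stud and press it down until it clicks home and sits flat on its seat. Do not let go after the click: finish while still pressing the cap firmly down with the gripper (about 10 newtons), with the lever still closed. Leave the other things on the desk where they are.

Things in the scene. Friction and masses are not known exactly. Their poses are not given: they have to be found in the camera images.
- mount: Desk mount, screwed to the desk (does not move): dark steel plate 76 mm (its x) by 190 mm (its y), 10 mm thick. Origin: centre of its underside, on the desk; z up. At x 0, y +50 mm stands a pedestal (54 mm diameter) with seat and snap stud; at x 0, y -50 mm the locking lever's hub (34 mm diameter, top 42 mm above the desk).
- seat: Flat round seat (50 mm diameter) on top of the mount's pedestal, around the foot of the stud; origin at the centre of its upper face, 30 mm above the desk; axes as the mount's. The cap's foot rests on it when home.
- stud_top (a point): Centre of the stud's top, 22 mm over the seat. Steel stud 26 mm diameter, its top 8 mm tapered to 16. Four sprung balls (centred 7.8 mm over the seat) stand out to 34 mm diameter. Pressed straight down, the cap meets them with its foot about 12 mm over the seat and resists with roughly 6 to 14 N, most at about 10 mm; below 8 mm the force drops and the balls then draw it down to the seat.
- cap: The cap, loose, open end down on the desk: plain black closed cylinder, 43.5 mm diameter, 36 mm high, about 45 g. Origin: centre of its open underside (foot); z up through its closed top. Inside: a lip 3 mm high, 30 mm inner diameter, at the foot; above it a 36 mm bore to 30 mm height. Its turn about z does not matter. Home, its origin meets the seat's and its top is 66 mm above the desk.
- lever (a joint): Angle (rad) of the locking lever about its upright hinge. 0: open stop, the lever points along the mount's -x. 1.571: closed stop, it points along the mount's -y, in line with the plate. Grows counterclockwise seen from above. Stays where it is left (friction about 0.12 N m).
- lever_knob (a point): Point on the axis of the upright black knob (16 mm diameter, from 41 to 80 mm above the desk) at the lever's end, 64 mm above the desk and 70 mm from the hinge. The flat lever arm below it has its top 41 mm above the desk.
- lever_hinge (a point): Point on the lever's hinge axis (fixed to the mount), 30 mm above the desk; axes as the mount's.
- paperweight: Green glass dome paperweight, 58 mm diameter, 32 mm high, loose on the desk; leave alone. Origin: centre of its underside.
- tape: Roll of paper tape lying flat, a ring of 56 mm outer and 36 mm inner diameter, 19 mm high, loose; leave alone. Origin: centre of its underside.
- speaker: Black cylindrical loudspeaker with a silver band, 84 mm diameter, 110 mm high, loose; leave alone. Origin: centre of its underside.
- mouse: White computer mouse, 105 x 58 x 24 mm, loose; leave alone. Origin: centre of its underside.
There are look-alikes about, which are no part of the job. What is meant by the mount is not purple, and is the smaller of those in its own colour.

How it is judged:
By the outcome, as a careful person would: the job done as asked, in the order asked, and still so for the second after the job is handed in, while the arm keeps its last pose, push and grip.
It also fails if it takes over 70 s, if anything falls off the work surface, if the arm or the gripper's body presses on something with over 40 N, if the wrist force passes 120 N, or if a joint passes its speed limit or range.

## Robot

A 6-joint arm with a two-finger parallel gripper is mounted at the origin on the work surface. World frame = base frame: x ahead of the robot, y to its left, z up, the work surface at z = 0. Lengths are in m, angles in rad, forces in N, time in s.
With the tool pointing down it reaches from about 0.4 to 0.825 m from the base axis. Payload 7 kg.
Tool frame: the origin (TCP) lies at the centre of the arm's flange, where the gripper is bolted on; the fingertips stand 173 mm ahead of it and the grasp point (between the pads) lies 155 mm ahead of it; z points along the fingers, y is the line along which they close (so a half turn about z gives the same grasp; the last joint's range is limited). The gripper opens to 85 mm and grips with 20 to 120 N. Pads are 22 mm wide; open, the fingers measure 114 mm over their backs; the gripper's body (76 mm by 85 mm) begins 54 mm behind the grasp point. The pads swing forward as they close: fully open they stand 13 mm farther back than shut.
Start: joints at [-0.917, 0.359, 0.012, 0, -1.224, -0.288], TCP at [0.241, -0.63, 0.405] pointing down, gripper open.
Joint ranges: [-3.07, 3.07], [-1.43, 2.12], [-1.02, 1.25], [-3.03, 1.67], [-3.05, -0], [-3.03, 3.03]. Speed limits (rad/s): [2.39, 2.39, 3.01, 3.14, 3.14, 3.14].

## Interface

Orientations are given as a rotation vector (axis times angle).
In Python, from cell import env gives the robot as it stands.
- The arm moves only by the shell command python3 -m creep 'ROWS' [OPENING] [FORCE]. ROWS is a JSON object of lists of equal length, an entry for each row: "slide": the shift along the tool's x, y, z scaled (see below), a list of three; "turn": the turn, a rotation vector about the tool's x, y, z scaled (see below), a list of three. In form: {"slide": [[tx, ty, tz], ...], "turn": [[wx, wy, wz], ...]}. A call has 1 to 20 rows; each row is the pose to reach, as a shift and turn from the pose commanded when the call began, along the tool's axes at that moment; what a row does not reach only later rows make up. The controller multiplies each number of a shift by 0.08 m and each number of a turn by 60 degrees. A row lasts 1/10 s, in which the tool goes at most 50 mm and 8.59 degrees, less where a joint would pass 70% of its speed; a pose out of reach is approached as far as the arm can. A call with a number of a shift or a turn outside -1 to 1 is refused whole. A call with a gripper value outside its range is refused whole. OPENING is the closure, from 0 (fully open) to 1 (shut), set as the call begins (- or left out, the last holds). The fingers move at their own pace and stop on an object; FORCE is the grip in N (left out, the last holds). Time passes only in rows, so rows that repeat a pose let the fingers close. It gives the time, the measured TCP pose, the force, the opening and the grip force at its end, in the units of the state.
- env.sense(): the state, without advancing time (a new reading comes with each control period).
- env.camera(name): name is "side" or "top"; returns a dict with "frame" (480x640x3 uint8, red, green, blue), "mtx" (3x3 intrinsics, pixels), "world_to_cam" (4x4, takes a point from world to camera coordinates). Camera axes: x right, y up, looking along -z (the intrinsics and any distortion apply to the point x, -y, -z); pixel columns grow to the right and rows downward; lengths in m; the calibration is good to about 2 mm. A picture is of the moment at which its call begins. There is no depth.
- env.job_done(): hands the job in; it is judged then, once.
The state is a dict: "time_s": time; "joint_positions": joint angles; "qvel": joint speeds; "joint_torque": joint torques, N m; "ee_pos": TCP position; "eef_rot": TCP orientation; "force": force on the tool from outside, world axes, zero at the start; "moment": the same for the moment, N m; "grip_width": opening from 0.0 (shut) to 1.0 (fully open); "finger_force": force on a finger pad.
Only numpy, scipy, OpenCV 4.12 (cv2) and the standard library are available. Lean on these libraries where they do the work, as an engineer would, in place of code of your own. Each camera call takes 0.05 s, during which the arm holds its last target. There are 200 camera calls.

## Working session

There is one attempt and no reset: what is moved stays moved. The work goes in short steps, Python scripts to look and compute and a shell command to move; the robot and the scene stay as the last step left them, time stands still between calls to the robot, and variables do not carry over. Pictures are saved under pics/ and viewed, at most 10 in all, crops included, and the job is handed in when it is done.

```bash
mkdir -p pics
python3 - <<'E'
from cell import env
import cv2,numpy as np
for n in("top","side"):
    c=env.camera(n);cv2.imwrite(f"pics/{n}0.png",c["frame"][:,:,::-1]);print(n,c["mtx"].tolist(),np.round(c["world_to_cam"],4).tolist(),[k for k in c])
s=env.sense();print({k:np.round(v,3).tolist() for k,v in s.items()})
E
```

```text
top [[510.26156708882127, 0.0, 329.17458903183126], [0.0, 510.26156708882127, 240.69438436794047], [0.0, 0.0, 1.0]] [[0.0177, -0.9998, 0.0012, -0.1403], [0.9927, 0.0177, 0.1192, -0.4775], [-0.1192, -0.001, 0.9929, -1.4589], [0.0, 0.0, 0.0, 1.0]] ['frame', 'mtx', 'world_to_cam']
side [[617.1535188152947, 0.0, 314.92345006744387], [0.0, 617.1535188152947, 237.55562557466075], [0.0, 0.0, 1.0]] [[-0.8944, -0.4473, 0.0061, 0.3308], [0.3292, -0.6489, 0.686, -0.2956], [-0.3029, 0.6156, 0.7275, -1.3324], [0.0, 0.0, 0.0, 1.0]] ['frame', 'mtx', 'world_to_cam']
{'time_s': 0.1, 'joint_positions': [-0.917, 0.359, 0.011, -0.0, -1.224, -0.288], 'qvel': [0.001, 0.001, 0.002, 0.002, -0.001, -0.001], 'joint_torque': [-0.0, -58.477, 29.411, 6.955, -0.003, -0.0], 'ee_pos': [0.241, -0.63, 0.404], 'eef_rot': [0.571, -3.089, -0.002], 'force': [0.338, -0.532, 0.01], 'moment': [-0.004, 0.006, 0.03], 'finger_force': 0.0, 'grip_width': 0.999}
```

View pics/top0.png

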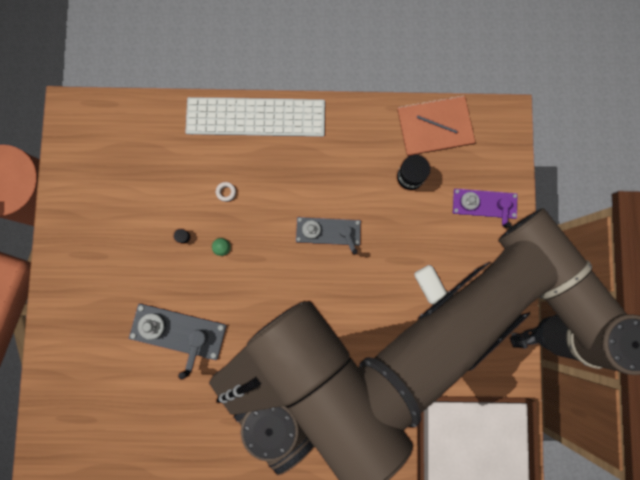

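View pics/side0.png

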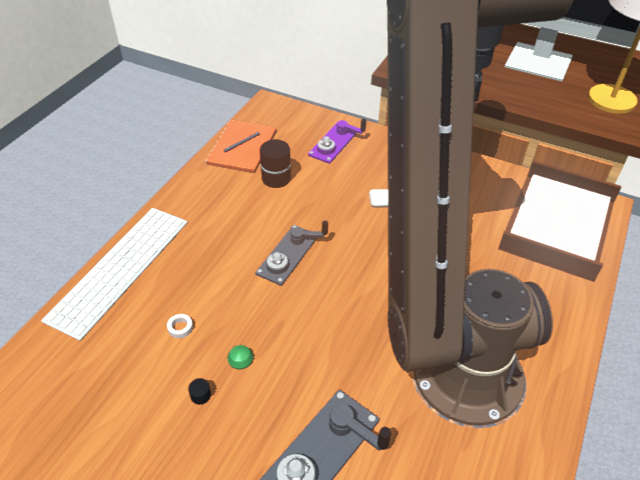

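The target is the smaller grey mount: plate centre about (328,232) in top, (288,255) in side. The cap is at (182,237) in top and (200,391) in side. Next I'll enlarge these areas to get accurate features.

```bash
cat > h.py <<'E'
import numpy as np,cv2
from cell import env
C={n:None for n in("top","side")}
def cam(n):
    C[n]=env.camera(n); return C[n]["frame"]
def ray(n,uv):
    c=C[n];W=c["world_to_cam"];R=W[:3,:3];o=-R.T@W[:3,3]
    p=np.linalg.inv(c["mtx"])@[uv[0],uv[1],1];return o,R.T@(p*[1,-1,-1])
def atz(n,uv,z):
    o,d=ray(n,uv);return o+d*(z-o[2])/d[2]
def proj(n,P):
    c=C[n];W=c["world_to_cam"];p=W[:3,:3]@P+W[:3,3];q=c["mtx"]@(p*[1,-1,-1]);return q[:2]/q[2]
def crop(f,x,y,w,h,k):
    return cv2.resize(f[y:y+h,x:x+w],None,fx=k,fy=k,interpolation=cv2.INTER_CUBIC)
E
python3 - <<'E'
from h import *
t=cam("top");s=cam("side")
a=crop(t,288,205,80,60,5);b=crop(s,250,215,80,75,4)
c=crop(t,160,217,40,40,7);d=crop(s,180,370,40,40,7)
o=np.zeros((600,800,3),np.uint8);o[:300,:400]=a;o[:300,400:720]=b;o[300:580,:280]=c;o[300:580,300:580]=d
cv2.imwrite("pics/c.png",o[:,:,::-1])
E
```

```text
(no output)
```

View pics/c.png

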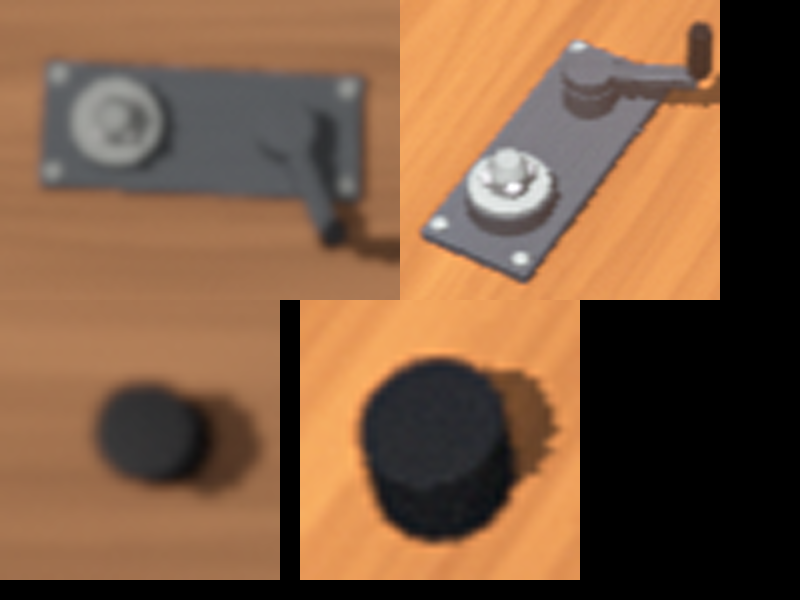

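```bash
cat > m.py <<'E'
from h import *
cam("top");cam("side")
T=lambda u,v:((u+.5)/5-.5+288,(v+.5)/5-.5+205)
S=lambda u,v:((u-400+.5)/4-.5+250,(v+.5)/4-.5+215)
CT=lambda u,v:((u+.5)/7-.5+160,(v-300+.5)/7-.5+217)
CS=lambda u,v:((u-300+.5)/7-.5+180,(v-300+.5)/7-.5+370)
r=lambda n,p,z:print(n,np.round(atz(n,p,z)[:2],4))
P=[atz("top",T(*q),.01) for q in((48,60),(362,75),(360,199),(41,185))]
print("corners",np.round(P,4).tolist(),"c",np.mean(P,0))
sc=[atz("top",T(*q),.011) for q in((59,73),(347,88),(347,186),(53,171))]
print("screws c",np.mean(sc,0));d=(sc[0]+sc[3]-sc[1]-sc[2]);print("plate +y dir deg",np.degrees(np.arctan2(d[1],d[0])))
r("top",T(117,121),.03);r("side",S(508,187),.03)
print("stud");r("top",T(118,115),.052);r("side",S(509,163),.052)
print("knob");r("top",T(334,232),.08);r("side",S(701,28),.08)
print("cap");r("top",CT(147,432),.036);r("side",CS(434,422),.036)
for p in ((.0,.0),):pass
E
python3 m.py
```

```text
corners [[0.5525, -0.0356, 0.01], [0.5469, -0.2221, 0.01], [0.4728, -0.2217, 0.01], [0.4778, -0.0334, 0.01]] c [ 0.512488  -0.1282116  0.01     ]
screws c [ 0.51244233 -0.12747251  0.011     ]
plate +y dir deg 88.04650356081956
top [ 0.5138 -0.0781]
side [ 0.512  -0.0742]
stud
top [ 0.5142 -0.0795]
side [ 0.5108 -0.075 ]
knob
top [ 0.4459 -0.2032]
side [ 0.4457 -0.206 ]
cap
top [0.4868 0.2998]
side [0.4859 0.302 ]
```

```bash
cat > plan.py <<'E'
# python3 plan.py x y z psi_deg : shift & turn (move units) from measured pose; psi = heading of tool y
import sys,numpy as np
from cell import env
from scipy.spatial.transform import Rotation as R
s=env.sense();r=R.from_rotvec(s["eef_rot"]);p=np.array(s["ee_pos"])
x,y,z,psi=map(float,sys.argv[1:5]);psi=np.radians(psi)
yt=np.array([np.cos(psi),np.sin(psi),0]);zt=np.array([0,0,-1.]);G=R.from_matrix(np.c_[np.cross(yt,zt),yt,zt])
m=r.as_matrix()
print("t",round(s["time_s"],2),"pos",p.round(4),"psi",round(np.degrees(np.arctan2(m[1,1],m[0,1])),1),"F",np.round(s["force"],1),"j",np.round(s["joint_positions"],2),"grip",round(s["grip_width"],3),round(s["finger_force"],1))
print("slide",(m.T@(np.array([x,y,z])-p)/.08).round(3),"turn",((r.inv()*G).as_rotvec()/np.radians(60)).round(3))
E
python3 plan.py .446 -.2045 .30 113
```

```text
t 0.3 pos [ 0.2414 -0.6303  0.4044] psi 111.0 F [0.4 0.6 0.7] j [-0.92  0.36  0.01 -0.   -1.22 -0.29] grip 1.002 0.0
slide [-4.292  4.055  1.307] turn [ 0.001 -0.    -0.034]
```

```bash
python3 -m creep '{"slide":[[-0.4,0.38,0],[-0.86,0.81,0],[-0.86,0.81,0]],"turn":[[0,0,0],[0,0,0],[0,0,0]]}' 0 30
python3 -m creep '{"slide":[[-0.4,0.38,0],[-0.86,0.81,0],[-0.86,0.81,0]],"turn":[[0,0,0],[0,0,0],[0,0,0]]}'
python3 -m creep '{"slide":[[-0.4,0.38,0],[-0.86,0.81,0],[-0.86,0.81,0]],"turn":[[0,0,0],[0,0,0],[0,0,0]]}'
python3 -m creep '{"slide":[[-0.4,0.38,0],[-0.86,0.81,0],[-0.86,0.81,0]],"turn":[[0,0,0],[0,0,0],[0,0,0]]}'
python3 -m creep '{"slide":[[-0.4,0.38,0],[-0.86,0.81,0],[-0.86,0.81,0],[-0.86,0.81,0],[-0.86,0.81,0]],"turn":[[0,0,0],[0,0,0],[0,0,0],[0,0,0],[0,0,0]]}'
python3 plan.py .446 -.2045 .222 113
```

```text
time_s: 0.6
ee_pos: [0.2839, -0.5416, 0.4052]
eef_rot: [-0.576, 3.087, 0.0]
force: [1.0, -0.5, 1.0]
grip_width: 1.007
finger_force: 0.0
time_s: 0.9
ee_pos: [0.3251, -0.4566, 0.4053]
eef_rot: [-0.577, 3.087, -0.0]
force: [-0.2, -1.4, -0.2]
grip_width: 0.996
finger_force: 0.0
time_s: 1.2
ee_pos: [0.3663, -0.3717, 0.4052]
eef_rot: [-0.577, 3.087, -0.0]
force: [0.5, -0.3, -0.2]
grip_width: 0.999
finger_force: 0.0
time_s: 1.5
ee_pos: [0.4075, -0.2868, 0.4051]
eef_rot: [-0.578, 3.087, -0.0]
force: [-0.5, -0.8, 0.7]
grip_width: 1.002
finger_force: 0.0
time_s: 2.0
ee_pos: [0.4465, -0.2055, 0.4047]
eef_rot: [0.571, -3.089, 0.0]
force: [-1.3, 0.3, 0.2]
grip_width: 0.998
finger_force: 0.0
t 2.0 pos [ 0.4465 -0.2055  0.4047] psi 110.9 F [-1.3  0.3  0.2] j [-0.03  0.05 -0.38  0.   -1.14 -1.18] grip 0.998 0.0
slide [1.000e-03 1.400e-02 2.283e+00] turn [ 0.    -0.    -0.034]
```

```bash
python3 -m creep '{"slide":[[0,0,0.5],[0,0,1],[0,0,1]],"turn":[[0,0,0],[0,0,0],[0,0,0]]}' | grep -E "pos|force"
python3 -m creep '{"slide":[[0,0,0.4],[0,0,0.7],[0,0,0.7]],"turn":[[0,0,0],[0,0,0],[0,0,0]]}' | grep -E "pos|force"
python3 -m creep '{"slide":[[0,0,0.15],[0,0,0.3],[0,0,0.45],[0,0,0.55],[0,0,0.55],[0,0,0.55]],"turn":[[0,0,0],[0,0,0],[0,0,0],[0,0,0],[0,0,0],[0,0,0]]}'
python3 - <<'E'
from h import *
t=cam("top");s=cam("side")
o=np.zeros((500,800,3),np.uint8);o[:,:400]=crop(t,300,190,80,100,5);o[:,400:]=crop(s,250,160,80,100,5)
cv2.imwrite("pics/d.png",o[:,:,::-1])
E
```

```text
ee_pos: [0.4442, -0.2058, 0.3204]
force: [-0.5, -0.6, 0.5]
finger_force: 0.0
ee_pos: [0.446, -0.2056, 0.2677]
force: [-0.6, 0.2, 0.4]
finger_force: 0.0
time_s: 3.2
ee_pos: [0.4473, -0.205, 0.2258]
eef_rot: [-0.571, 3.088, -0.001]
force: [-0.7, -0.2, -0.5]
grip_width: 0.997
finger_force: 0.0
```

View pics/d.png

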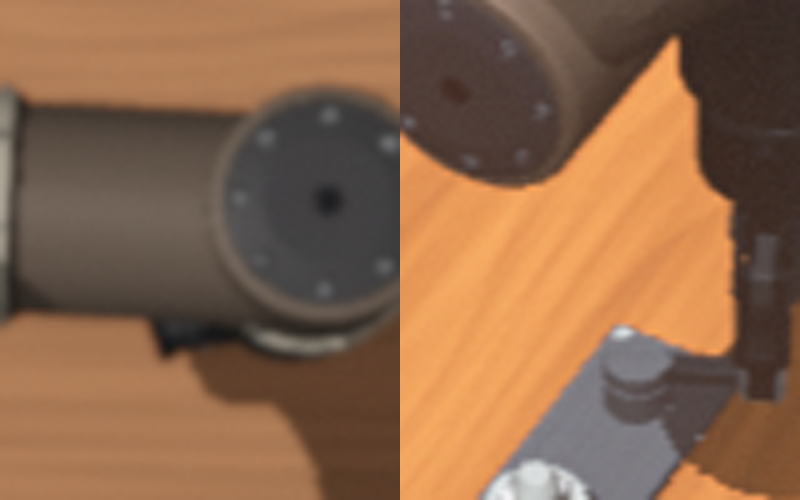

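The side view shows the fingers bracketing the knob at the lever's end (about (760,370) in the crop), with no contact force. Closing now.

```bash
python3 -m creep '{"slide":[[0,0,0.03],[0,0,0.03],[0,0,0.03],[0,0,0.03],[0,0,0.03],[0,0,0.03],[0,0,0.03],[0,0,0.03],[0,0,0.03],[0,0,0.03]],"turn":[[0,0,0],[0,0,0],[0,0,0],[0,0,0],[0,0,0],[0,0,0],[0,0,0],[0,0,0],[0,0,0],[0,0,0]]}' 1 30
python3 plan.py .4785 -.239 .2235 145
```

```text
time_s: 4.3
ee_pos: [0.4467, -0.2047, 0.2224]
eef_rot: [0.571, -3.089, -0.0]
force: [-1.2, 1.8, 3.5]
grip_width: 0.178
finger_force: 29.2
t 4.3 pos [ 0.4467 -0.2047  0.2224] psi 111.0 F [-1.2  1.8  3.5] j [-0.03  0.26 -0.62 -0.   -0.69 -1.18] grip 0.178 29.2
slide [-0.217 -0.542 -0.014] turn [ 0.    -0.    -0.567]
```

```bash
cat > arc.py <<'E'
import sys,numpy as np
from cell import env
from scipy.spatial.transform import Rotation as R
s=env.sense();m=R.from_rotvec(s["eef_rot"]).as_matrix();p=np.array(s["ee_pos"]);h=np.array([.5103,-.177])
a0=np.degrees(np.arctan2(*(p[:2]-h)[::-1]))%360;print(a0,np.hypot(*(p[:2]-h)),s["force"])
for a in np.arange(a0+6,274,6):
    q=h+.07*np.array([np.cos(np.radians(a)),np.sin(np.radians(a))]);d=np.r_[q-p[:2],0]
    print(round(a,1),(m.T@d/.08).round(3)[:2],round(-(a-a0)/60,3))
E
python3 arc.py
```

```text
203.5467805554497 0.06933849268722211 [-1.16713241  1.78785619  3.45503947]
209.5 [-0.001 -0.092] -0.1
215.5 [-0.019 -0.181] -0.2
221.5 [-0.047 -0.269] -0.3
227.5 [-0.083 -0.352] -0.4
233.5 [-0.129 -0.432] -0.5
239.5 [-0.182 -0.507] -0.6
245.5 [-0.243 -0.575] -0.7
251.5 [-0.31  -0.637] -0.8
257.5 [-0.384 -0.691] -0.9
263.5 [-0.463 -0.738] -1.0
269.5 [-0.546 -0.775] -1.1
```

```bash
python3 -m creep '{"slide":[[0,-0.046,0],[-0.001,-0.092,0],[-0.009,-0.137,0],[-0.019,-0.181,0],[-0.032,-0.226,0],[-0.047,-0.269,0],[-0.064,-0.311,0],[-0.083,-0.352,0],[-0.105,-0.393,0],[-0.129,-0.432,0],[-0.155,-0.47,0],[-0.182,-0.507,0],[-0.182,-0.507,0]],"turn":[[0,0,-0.05],[0,0,-0.1],[0,0,-0.15],[0,0,-0.2],[0,0,-0.25],[0,0,-0.3],[0,0,-0.35],[0,0,-0.4],[0,0,-0.45],[0,0,-0.5],[0,0,-0.55],[0,0,-0.6],[0,0,-0.6]]}'
python3 arc.py
```

```text
time_s: 5.6
ee_pos: [0.4754, -0.2372, 0.2224]
eef_rot: [-1.5, 2.759, -0.0]
force: [0.2, 4.1, 3.4]
grip_width: 0.176
finger_force: 29.3
239.8947491428027 0.06955511290907272 [0.23584787 4.0789852  3.42302834]
245.9 [-0.004 -0.091] -0.1
251.9 [-0.023 -0.181] -0.2
257.9 [-0.051 -0.268] -0.3
263.9 [-0.088 -0.352] -0.4
269.9 [-0.133 -0.431] -0.5
```

```bash
python3 -m creep '{"slide":[[-0.001,-0.046,0],[-0.004,-0.091,0],[-0.013,-0.136,0],[-0.023,-0.181,0],[-0.036,-0.225,0],[-0.051,-0.268,0],[-0.069,-0.31,0],[-0.088,-0.352,0],[-0.11,-0.392,0],[-0.133,-0.431,0],[-0.133,-0.431,0],[-0.133,-0.431,0]],"turn":[[0,0,-0.05],[0,0,-0.1],[0,0,-0.15],[0,0,-0.2],[0,0,-0.25],[0,0,-0.3],[0,0,-0.35],[0,0,-0.4],[0,0,-0.45],[0,0,-0.48],[0,0,-0.48],[0,0,-0.48]]}'
python3 arc.py|head -1; python3 plan.py .508 -.247 .30 180
```

```text
time_s: 6.8
ee_pos: [0.508, -0.2464, 0.2222]
eef_rot: [2.135, -2.302, -0.006]
force: [-7.8, 9.2, 11.5]
grip_width: 0.175
finger_force: 30.3
268.0659883624352 0.06947136953144954 [-7.75740022  9.15288879 11.49942348]
t 6.8 pos [ 0.508  -0.2464  0.2222] psi 175.7 F [-7.8  9.2 11.5] j [-0.11  0.37 -0.45 -0.   -0.76  0.03] grip 0.175 30.3
slide [ 0.006  0.003 -0.972] turn [ 0.004  0.001 -0.072]
```

```bash
python3 -m creep '{"slide":[[0,-0.025,0],[0,-0.04,0],[0,-0.04,0]],"turn":[[0,0,0],[0,0,0],[0,0,0]]}' 
python3 -m creep '{"slide":[[0,0,0],[0,0,0],[0,0,0],[0,0,0],[0,0,0],[0,0,0]],"turn":[[0,0,0],[0,0,0],[0,0,0],[0,0,0],[0,0,0],[0,0,0]]}' 0 60
python3 -m creep '{"slide":[[0,0,-0.3],[0,0,-0.7],[0,0,-1],[0,0,-1]],"turn":[[0,0,0],[0,0,0],[0,0,0],[0,0,0]]}'
python3 plan.py .4863 .301 .30 180
```

```text
time_s: 7.1
ee_pos: [0.509, -0.2466, 0.222]
eef_rot: [2.132, -2.301, -0.012]
force: [-16.6, 11.2, 20.9]
grip_width: 0.175
finger_force: 31.7
time_s: 7.7
ee_pos: [0.5129, -0.2475, 0.2222]
eef_rot: [2.138, -2.302, -0.0]
force: [0.5, -0.7, -0.7]
grip_width: 0.998
finger_force: 0.0
time_s: 8.1
ee_pos: [0.514, -0.2478, 0.306]
eef_rot: [-2.136, 2.299, -0.008]
force: [0.3, -0.2, 0.3]
grip_width: 0.998
finger_force: 0.0
t 8.1 pos [ 0.514  -0.2478  0.306 ] psi 175.8 F [ 0.3 -0.2  0.3] j [-0.11  0.27 -0.36  0.   -0.94  0.03] grip 0.998 0.0
slide [-6.816  0.848  0.062] turn [-0.006 -0.001 -0.07 ]
```

```bash
for i in 1; do :; done
python3 -m creep '{"slide":[[-0.5,0.06,0],[-0.97,0.12,0]],"turn":[[0,0,-0.03],[0,0,-0.07]]}' | grep pos
python3 -m creep '{"slide":[[-0.6,0.06,0],[-0.97,0.12,0]],"turn":[[0,0,0],[0,0,0]]}' | grep pos
python3 -m creep '{"slide":[[-0.6,0.06,0],[-0.97,0.12,0]],"turn":[[0,0,0],[0,0,0]]}' | grep pos
python3 -m creep '{"slide":[[-0.6,0.06,0],[-0.97,0.06,0]],"turn":[[0,0,0],[0,0,0]]}' | grep pos
python3 -m creep '{"slide":[[-0.6,0,0],[-0.97,0,0]],"turn":[[0,0,0],[0,0,0]]}' | grep pos
python3 -m creep '{"slide":[[-0.6,0,0],[-0.97,0,0],[-0.97,0,0]],"turn":[[0,0,0],[0,0,0],[0,0,0]]}' | grep pos
python3 -m creep '{"slide":[[-0.5,0,0],[-0.95,0,0],[-0.95,0,0],[-0.95,0,0]],"turn":[[0,0,0],[0,0,0],[0,0,0],[0,0,0]]}' | grep pos
python3 plan.py .4863 .301 .24 180
python3 - <<'E'
from h import *
t=cam("top");s=cam("side")
o=np.zeros((500,800,3),np.uint8);o[:,:400]=crop(t,280,190,100,125,4);o[:,400:]=crop(s,160,290,100,125,4)
cv2.imwrite("pics/e.png",o[:,:,::-1])
E
```

```text
ee_pos: [0.5085, -0.1691, 0.3018]
ee_pos: [0.4989, -0.0898, 0.3019]
ee_pos: [0.4894, -0.0121, 0.302]
ee_pos: [0.4844, 0.0656, 0.3021]
ee_pos: [0.4849, 0.1434, 0.3021]
ee_pos: [0.4853, 0.2219, 0.3017]
ee_pos: [0.485, 0.2948, 0.3015]
t 9.8 pos [0.485  0.2948 0.3015] psi -180.0 F [-0.4  0.2 -0.4] j [ 0.89  0.27 -0.37 -0.   -0.93 -0.89] grip 0.996 0.0
slide [-0.078 -0.017  0.768] turn [ 0.001 -0.001  0.   ]
```

View pics/e.png

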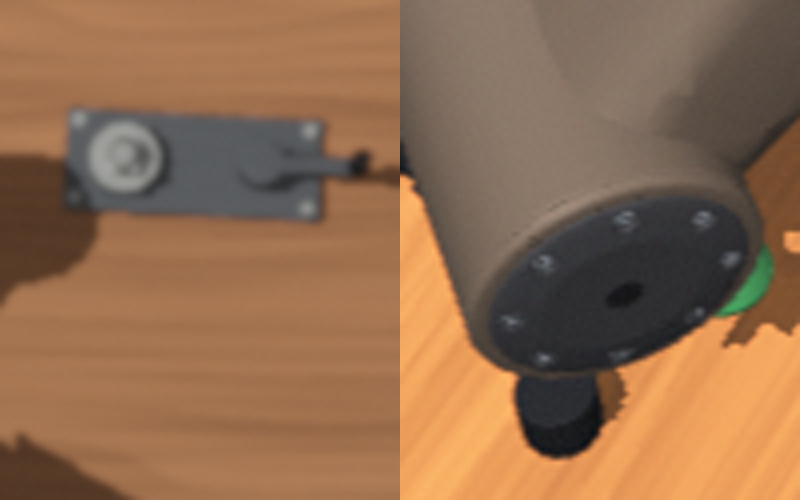

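The top view shows the lever in line with the plate: hub (265,165), knob (358,162). The cap stands undisturbed below the gripper. Descending to grasp it.

```bash
python3 -m creep '{"slide":[[-0.04,0,0.4],[-0.078,-0.017,0.77],[-0.078,-0.017,0.77]],"turn":[[0,0,0],[0,0,0],[0,0,0]]}' |grep -E "pos|force"
python3 -m creep '{"slide":[[0,0,0.2],[0,0,0.4],[0,0,0.6],[0,0,0.7],[0,0,0.7],[0,0,0.7]],"turn":[[0,0,0],[0,0,0],[0,0,0],[0,0,0],[0,0,0],[0,0,0]]}' |grep -E "pos|force"
python3 plan.py .4863 .301 .184 180
python3 - <<'E'
from h import *
cam("top");cam("side")
h=np.array([.5103,-.177]);
for a in (263,268):
  P=np.r_[h+.07*np.array([np.cos(np.radians(a)),np.sin(np.radians(a))]),.08];u=proj("top",P);print(a,(u-[280,190]+.5)*4-.5)
E
```

```text
ee_pos: [0.4856, 0.2988, 0.2373]
force: [-0.4, -0.5, -0.2]
finger_force: 0.0
ee_pos: [0.487, 0.3009, 0.1857]
force: [1.5, -0.1, 0.1]
finger_force: 0.0
t 10.8 pos [0.487  0.3009 0.1857] psi 180.0 F [ 1.5 -0.1  0.1] j [ 0.9   0.43 -0.47  0.   -0.68 -0.9 ] grip 1.0 0.0
slide [-0.002  0.009  0.022] turn [-0.001  0.001 -0.001]
263 [361.43452647 167.78466677]
268 [362.18453597 159.24737314]
```

```bash
python3 -m creep '{"slide":[[0,0,0.02],[0,0,0.02],[0,0,0.02],[0,0,0.02],[0,0,0.02],[0,0,0.02],[0,0,0.02],[0,0,0.02]],"turn":[[0,0,0],[0,0,0],[0,0,0],[0,0,0],[0,0,0],[0,0,0],[0,0,0],[0,0,0]]}' 1 80
python3 -m creep '{"slide":[[0,0,-0.3],[0,0,-0.7],[0,0,-1],[0,0,-1]],"turn":[[0,0,0],[0,0,0],[0,0,0],[0,0,0]]}'
python3 plan.py .5137 -.077 .264 180
```

```text
time_s: 11.7
ee_pos: [0.4868, 0.301, 0.1838]
eef_rot: [-2.221, 2.221, -0.0]
force: [-1.7, 0.0, 4.6]
grip_width: 0.482
finger_force: 81.1
time_s: 12.1
ee_pos: [0.4875, 0.3017, 0.2668]
eef_rot: [-2.217, 2.217, -0.0]
force: [-0.1, -0.2, -1.1]
grip_width: 0.484
finger_force: 80.8
t 12.1 pos [0.4875 0.3017 0.2668] psi -180.0 F [-0.1 -0.2 -1.1] j [ 0.9   0.32 -0.4   0.   -0.85 -0.9 ] grip 0.484 80.8
slide [ 4.734 -0.327  0.016] turn [-0.004  0.004  0.   ]
```

```bash
python3 -m creep '{"slide":[[0.5,-0.03,0],[0.95,-0.065,0]],"turn":[[0,0,0],[0,0,0]]}' | grep pos
python3 -m creep '{"slide":[[0.6,-0.03,0],[0.95,-0.065,0]],"turn":[[0,0,0],[0,0,0]]}' | grep pos
python3 -m creep '{"slide":[[0.6,-0.03,0],[0.95,-0.065,0]],"turn":[[0,0,0],[0,0,0]]}' | grep pos
python3 -m creep '{"slide":[[0.6,-0.03,0],[0.95,-0.065,0],[0.95,-0.065,0]],"turn":[[0,0,0],[0,0,0],[0,0,0]]}' | grep pos
python3 -m creep '{"slide":[[0.5,-0.03,0],[0.92,-0.065,0],[0.92,-0.065,0],[0.92,-0.065,0],[0.92,-0.065,0]],"turn":[[0,0,0],[0,0,0],[0,0,0],[0,0,0],[0,0,0]]}' 
python3 plan.py .513 -.0765 .255 180
python3 - <<'E'
from h import *
t=cam("top");s=cam("side")
o=np.zeros((600,800,3),np.uint8);o[:,:400]=crop(t,290,180,80,120,5);o[:,400:]=crop(s,240,180,80,120,5)
cv2.imwrite("pics/f.png",o[:,:,::-1])
E
```

```text
ee_pos: [0.4913, 0.2242, 0.2627]
ee_pos: [0.496, 0.1462, 0.2625]
ee_pos: [0.5012, 0.0704, 0.2626]
ee_pos: [0.5067, -0.006, 0.2625]
time_s: 13.5
ee_pos: [0.5123, -0.0762, 0.2628]
eef_rot: [2.221, -2.222, -0.0]
force: [0.6, 0.3, -0.8]
grip_width: 0.484
finger_force: 80.8
t 13.5 pos [ 0.5123 -0.0762  0.2628] psi 180.0 F [ 0.6  0.3 -0.8] j [ 0.23  0.24 -0.52 -0.   -0.81 -0.23] grip 0.484 80.8
slide [ 0.004 -0.009  0.098] turn [ 0.  0. -0.]
```

View pics/f.png

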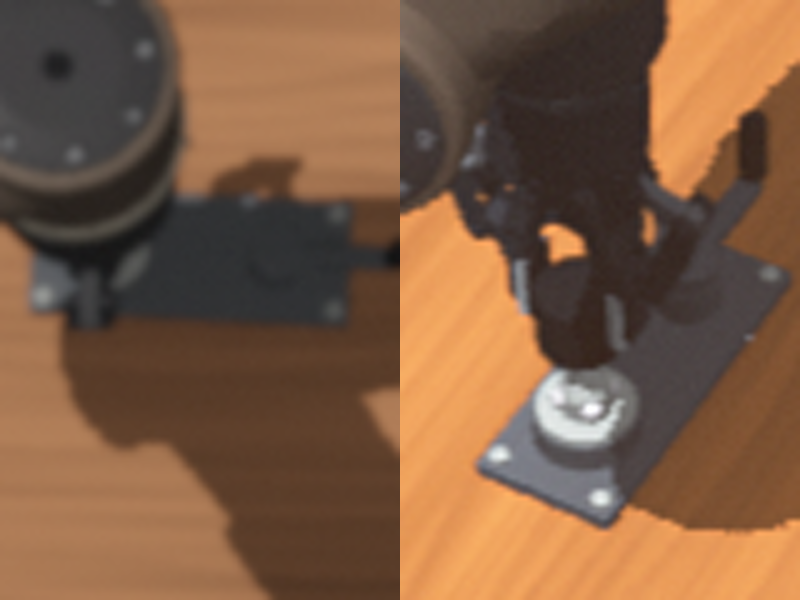

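Run:
```python
from h import *
s=cam("side")
q=lambda P:((proj("side",np.array(P))-[240,180]+.5)*5-.5+[400,0]).round(0)
for n,c,r in(("foot",(.5123,-.0762,.079),.02175),("top",(.5123,-.0762,.115),.02175),("seat",(.513,-.0765,.03),.025)):
  E=np.array([q(np.array(c)+r*np.array([np.cos(a),np.sin(a),0])) for a in np.linspace(0,6.28,73)])
  print(n,q(c),E.min(0),E.max(0))
```

```text
foot [583. 339.] [537. 305.] [628. 372.]
top [580. 287.] [533. 254.] [626. 321.]
seat [586. 405.] [535. 367.] [637. 444.]
```

Cap and seat match their predicted outlines to about a pixel: foot edge at about (578,367), seat centre at (586,408). Going down.

```bash
python3 -m creep '{"slide":[[0,-0.01,0.1],[0,-0.01,0.2],[0,-0.01,0.3],[0,-0.01,0.3]],"turn":[[0,0,0],[0,0,0],[0,0,0],[0,0,0]]}' |grep -E "pos|force"
python3 -m creep '{"slide":[[0,0,0.03],[0,0,0.06],[0,0,0.09],[0,0,0.12],[0,0,0.12]],"turn":[[0,0,0],[0,0,0],[0,0,0],[0,0,0],[0,0,0]]}' |grep -E "pos|force"
python3 plan.py .513 -.0765 .214 180
```

```text
ee_pos: [0.5125, -0.0768, 0.2374]
force: [0.5, -0.4, -0.0]
finger_force: 80.8
ee_pos: [0.513, -0.0768, 0.2292]
force: [-0.1, -0.6, -0.7]
finger_force: 80.8
t 14.55 pos [ 0.513  -0.0768  0.2292] psi 180.0 F [-0.1 -0.6 -0.7] j [ 0.23  0.29 -0.55 -0.   -0.73 -0.23] grip 0.483 80.8
slide [-0.004  0.     0.19 ] turn [ 0.    -0.    -0.001]
```

```bash
python3 -m creep '{"slide":[[0,0,0.02],[0,0,0.04],[0,0,0.06],[0,0,0.06]],"turn":[[0,0,0],[0,0,0],[0,0,0],[0,0,0]]}' |grep -E "pos|force"
python3 -m creep '{"slide":[[0,0,0.02],[0,0,0.04],[0,0,0.06],[0,0,0.06]],"turn":[[0,0,0],[0,0,0],[0,0,0],[0,0,0]]}' |grep -E "pos|force"
python3 -m creep '{"slide":[[0,0,0.02],[0,0,0.04],[0,0,0.06],[0,0,0.06]],"turn":[[0,0,0],[0,0,0],[0,0,0],[0,0,0]]}' |grep -E "pos|force"
```

```text
ee_pos: [0.5133, -0.0771, 0.225]
force: [-0.7, -4.5, 4.7]
finger_force: 81.4
ee_pos: [0.5129, -0.0772, 0.2198]
force: [-0.0, -4.5, -0.5]
finger_force: 81.0
ee_pos: [0.5128, -0.0768, 0.2143]
force: [1.0, -2.8, -5.1]
finger_force: 81.4
```

```bash
python3 -m creep '{"slide":[[0,0,0.01],[0,0,0.015],[0,0,0.015],[0,0,0.015]],"turn":[[0,0,0],[0,0,0],[0,0,0],[0,0,0]]}' |grep -E "time|pos|force"
python3 -m creep '{"slide":[[0,0,0.005],[0,0,0.01],[0,0,0.01],[0,0,0.01]],"turn":[[0,0,0],[0,0,0],[0,0,0],[0,0,0]]}' |grep -E "time|pos|force"
```

```text
time_s: 16.15
ee_pos: [0.5129, -0.0768, 0.2138]
force: [-2.8, -2.4, -1.5]
finger_force: 81.9
time_s: 16.55
ee_pos: [0.5128, -0.0768, 0.2137]
force: [-5.0, -1.4, 8.5]
finger_force: 83.0
```

```bash
python3 -m creep '{"slide":[[0,0,0.003],[0,0,0.003],[0,0,0.003],[0,0,0.003],[0,0,0.003]],"turn":[[0,0,0],[0,0,0],[0,0,0],[0,0,0],[0,0,0]]}' |grep -E "time|pos|force"
python3 - <<'E'
from h import *
t=cam("top");s=cam("side");print(env.sense()["force"])
o=np.zeros((600,800,3),np.uint8);o[:,:400]=crop(t,290,180,80,120,5);o[:,400:]=crop(s,240,180,80,120,5)
cv2.imwrite("pics/g.png",o[:,:,::-1])
q=lambda P:((proj("side",np.array(P))-[240,180]+.5)*5-.5+[400,0]).round(0)
h=np.array([.5103,-.177])
for a in(260,264,268):print(a,q(np.r_[h+.07*np.array([np.cos(np.radians(a)),np.sin(np.radians(a))]),.08]))
E
```

```text
time_s: 17.05
ee_pos: [0.5128, -0.0768, 0.2137]
force: [-7.3, 0.1, 10.5]
finger_force: 83.3
[-6.27095958 -0.32478281 11.80379626]
260 [768. 128.]
264 [760. 124.]
268 [752. 121.]
```

View pics/g.png

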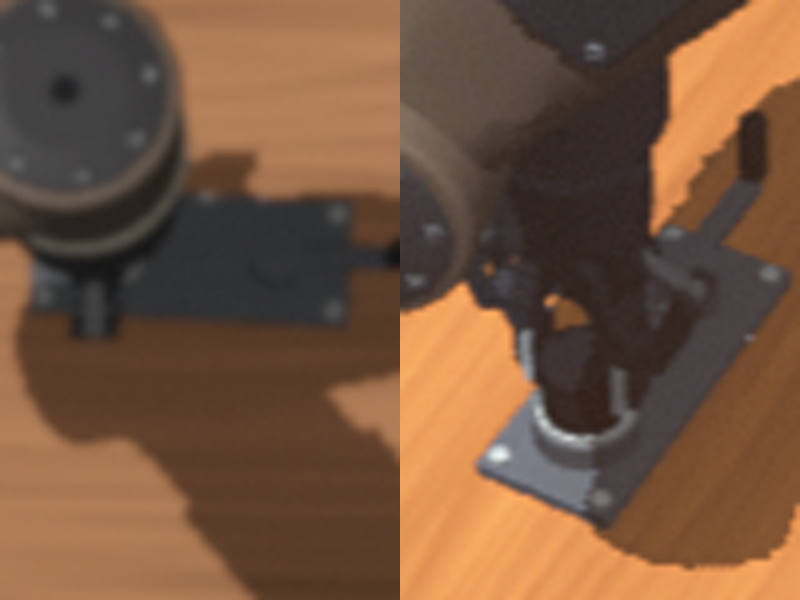

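The cap sits flat on its seat (foot rim at about (585,430)), with TCP height 29.9 mm above the grasp height. The knob at (753,118) matches the closed stop. The press is about 11 N, so I'm handing in.

```bash
python3 -c "
from cell import env
print(env.job_done())"
```

```text
the job is handed in; nothing more can be done
None
```

I turned the lever to its closed stop, then pressed the cap down over the stud until it sat flat on its seat, and handed in at about 17 s with the gripper still pressing it down at about 11 N; no verdict came back.

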